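Doming punches set out in order of use

TASK

Get the punch stand ready for doming: stand the four steel doming punches in its pockets, one to a pocket, heads up, in order of head size, with the largest in the pocket next to the steel doming block and the smallest at the far end. Set each one down gently, do not drop or throw it, and leave the small glass jar standing where it is.

Things in the scene. Friction and masses are not known exactly. Their poses are not given: they have to be found in the camera images.
- punch_a_mid (a point): Bright steel doming punch, the largest of four, standing on its flat struck end with its domed head up. Loose. Total height 88 mm; round head 44 mm in diameter: a hemisphere on top and below it a straight-sided band 12 mm high, the part to grip, whose middle is 16 mm above this point; below the band it tapers to a round shank 28 mm in diameter. About 0.6 kg. This point: on its axis, half-way up; z up along the axis.
- punch_b_mid (a point): Bright steel doming punch, the second largest of four, standing on its flat struck end with its domed head up. Loose. Total height 84 mm; round head 36 mm in diameter: a hemisphere on top and below it a straight-sided band 12 mm high, the part to grip, whose middle is 18 mm above this point; below the band it tapers to a round shank 25 mm in diameter. About 0.41 kg. This point: on its axis, half-way up; z up along the axis.
- punch_c_mid (a point): Bright steel doming punch, the third largest of four, standing on its flat struck end with its domed head up. Loose. Total height 80 mm; round head 28 mm in diameter: a hemisphere on top and below it a straight-sided band 12 mm high, the part to grip, whose middle is 20 mm above this point; below the band it tapers to a round shank 22 mm in diameter. About 0.27 kg. This point: on its axis, half-way up; z up along the axis.
- punch_d_mid (a point): Bright steel doming punch, the smallest of four, standing on its flat struck end with its domed head up. Loose. Total height 76 mm; round head 20 mm in diameter: a hemisphere on top and below it a straight-sided band 12 mm high, the part to grip, whose middle is 22 mm above this point; below the band it tapers to a round shank 17 mm in diameter. About 0.15 kg. This point: on its axis, half-way up; z up along the axis.
- pocket1 (a point): Pocket nearest the doming block in the fixed beech punch stand (a board 256 x 70 mm and 20 mm high with four equal round pockets in one row, 64 mm apart). Pocket 44 mm in diameter with a cork floor 12 mm above the table, 8 mm below the board's top. This point: centre of the cork floor; x along the row towards the doming block, y across the row.
- pocket2 (a point): Second pocket from the doming block in the fixed beech punch stand (a board 256 x 70 mm and 20 mm high with four equal round pockets in one row, 64 mm apart). Pocket 44 mm in diameter with a cork floor 12 mm above the table, 8 mm below the board's top. This point: centre of the cork floor; x along the row towards the doming block, y across the row.
- pocket3 (a point): Third pocket from the doming block in the fixed beech punch stand (a board 256 x 70 mm and 20 mm high with four equal round pockets in one row, 64 mm apart). Pocket 44 mm in diameter with a cork floor 12 mm above the table, 8 mm below the board's top. This point: centre of the cork floor; x along the row towards the doming block, y across the row.
- pocket4 (a point): Pocket farthest from the doming block in the fixed beech punch stand (a board 256 x 70 mm and 20 mm high with four equal round pockets in one row, 64 mm apart). Pocket 44 mm in diameter with a cork floor 12 mm above the table, 8 mm below the board's top. This point: centre of the cork floor; x along the row towards the doming block, y across the row.
- doming_block: Fixed steel doming block, a 60 mm cube with round hollows in its faces, standing on the table in line with the stand, 6 mm beyond one end of it; it marks that end. Origin: centre of its underside; x along the row, away from the stand.
- jar_mid (a point): Small open glass jar of copper scrap standing loose among the punches, not to be disturbed: 55 mm in diameter and 55 mm high, 0.12 kg. This point: on its axis, half-way up.

How it is judged:
At the end, for the whole second after the job is handed in: Each punch stands upright (within 0.12 rad) on the cork floor of its own pocket (axis within 15 mm of the pocket's centre, height within 4 mm of fully down): largest head in the pocket next to the doming block, then second, third, and the smallest in the farthest pocket; all released and at rest (horizontal distance between punch_a_mid and pocket1 below 0.015 m and height (world z) of punch_a_mid between 0.052 and 0.06 m and angle between each of punch_a_mid, punch_b_mid, punch_c_mid, punch_d_mid's own z axis and vertical below 0.12 rad and linear speed of each of punch_a, punch_b, punch_c, punch_d below 0.03 m/s and horizontal distance between punch_b_mid and pocket2 below 0.015 m and height (world z) of punch_b_mid between 0.05 and 0.058 m and horizontal distance between punch_c_mid and pocket3 below 0.015 m and height (world z) of punch_c_mid between 0.048 and 0.056 m and horizontal distance between punch_d_mid and pocket4 below 0.015 m and height (world z) of punch_d_mid between 0.046 and 0.054 m); the robot touches nothing.
It fails at once if the glass jar is knocked over or shifted by more than 25 mm (distance of jar_mid from where it was at the start of the episode above 0.025 m or angle between jar_mid's own z axis and vertical above 0.5 rad).
It fails at once if a punch is dropped or thrown: let go and moving faster than 0.8 m/s (a fall of about 30 mm) ((contact force between punch_a and the fingers below 0.1 N and linear speed of punch_a above 0.8 m/s) or (contact force between punch_b and the fingers below 0.1 N and linear speed of punch_b above 0.8 m/s) or (contact force between punch_c and the fingers below 0.1 N and linear speed of punch_c above 0.8 m/s) or (contact force between punch_d and the fingers below 0.1 N and linear speed of punch_d above 0.8 m/s)).
It also fails if it takes over 112 s, if anything falls off the work surface, if the arm or the gripper's body presses on something with over 40 N, if the wrist force passes 120 N, or if a joint passes its speed limit or range.

ROBOT

A 6-joint arm with a two-finger parallel gripper is mounted at the origin on the work surface. World frame = base frame: x ahead of the robot, y to its left, z up, the work surface at z = 0. Lengths are in m, angles in rad, forces in N, time in s.
With the tool pointing down it reaches from about 0.4 to 0.825 m from the base axis. Payload 7 kg.
Tool frame: the origin (TCP) lies on the centre line of the jaws, within the pads' length; the fingertips stand bot.nose_length ahead of it and the grasp point (between the pads) lies 2 mm behind it (bot.nose_length is the distance from the TCP to the fingertips, in m); z points along the fingers, y is the line along which they close (so a half turn about z gives the same grasp; the last joint's range is limited). The gripper opens to 88 mm and grips with 3 to 60 N. Pads are 19 mm wide; open, the fingers measure 130 mm over their backs; the gripper's body (78 mm by 193 mm) begins 47 mm behind the grasp point.
Start: joints at [1.497, 0.359, 0.012, 0, -1.224, -0.288], TCP at [0.239, 0.631, 0.244] pointing down, gripper open.
Joint ranges: [-3.07, 3.07], [-1.43, 2.12], [-1.02, 1.25], [-3.03, 1.67], [-3.05, -0], [-3.03, 3.03]. Speed limits (rad/s): [2.39, 2.39, 3.01, 3.14, 3.14, 3.14].

INTERFACE

Orientations are given as [roll, pitch, yaw] about the fixed x, y, z axes, in that order (R = Rz(yaw) Ry(pitch) Rx(roll)).
In Python, from bench import bot, viewer gives the robot as it stands.
- The arm moves only by the tool jog_arm, never from a script. Its arguments are lists of equal length, an entry for each row: "dp": the shift along the tool's x, y, z in mm, a list of three; "turn": the turn about the tool's z in degrees. In form: {"dp": [[x, y, z], ...], "turn": [turn, ...]}. A call has 1 to 20 rows; each row shifts and turns the commanded pose from where the row before left it, along the tool's axes as they then stand; what a row does not reach is not made up. A row lasts 1/10 s, in which the tool goes at most 50 mm and 8.59 degrees, less where a joint would pass 70% of its speed; a pose out of reach is approached as far as the arm can. A call is refused whole if a number of a shift passes 50 or a number of a turn 8.59, either way. A call with a gripper value outside its range is refused whole. "gripper" is the closure in counts, from 0 (fully open) to 255 (shut), set as the call begins (left out, the last holds). The fingers move at their own pace and stop on an object; "grip_force" is the grip in N (left out, the last holds). Time passes only in rows, so rows that do not move let the fingers close. It gives the time, the measured TCP pose, the force, the opening and the grip force at its end, in the units of the state.
- bot.read_state(): the state, without advancing time (a new reading comes with each control period).
- viewer.get_image(name): name is "scene" or "top" or "wrist"; returns the picture (384x512x3 uint8, red, green, blue); there is no depth.
- viewer.camera_model(name): a dict with "K" (3x3 intrinsics, pixels), "rvec" (rotation vector, rad) and "tvec" (3), from world to camera coordinates, as OpenCV has them; the wrist camera has in their place "mount" (4x4, takes a point from camera to tool coordinates, whose origin is the TCP and whose axes are the flange's). Camera axes: x right, y down, z forward; pixel columns grow to the right and rows downward; lengths in m; the calibration is good to about 2 mm. A picture is of the moment at which its call begins: read the wrist's pose just before it. camera_model takes no time and is no camera call.
- bot.close_job(): hands the job in; it is judged then, once.
The state is a dict: "time": time; "joint_positions": joint angles; "dq": joint speeds; "tau": joint torques, N m; "tcp_pos": TCP position; "eef_rot": TCP orientation; "contact_force": force on the tool from outside, world axes, zero at the start; "ft_torque": the same for the moment, N m; "opening": opening from 0.0 (shut) to 1.0 (fully open); "finger_force": force on a finger pad.
Only numpy, scipy, OpenCV 4.12 (cv2) and the standard library are available. Lean on these libraries where they do the work, as an engineer would, in place of code of your own. Each camera call takes 0.05 s, during which the arm holds its last target. There are 200 camera calls.

## Working session

There is one attempt and no reset: what is moved stays moved. The work goes in short steps, Python scripts to look and compute and a tool call to move; the robot and the scene stay as the last step left them, time stands still between calls to the robot, and variables do not carry over. Pictures are saved under pics/ and viewed, at most 14 in all, crops included, and the job is handed in when it is done.

Besides the shell and the picture viewer there is one more tool, called after "Emit:" as name(argument=value, ...), one argument or row to a line, values as JSON. jog_arm: Moves the arm, as the interface text tells. Its arguments: {"type":"object","properties":{"dp":{"type":"array"},"turn":{"type":"array"},"gripper":{"type":"number"},"grip_force":{"type":"number"}},"required":["dp","turn"]}

```bash
mkdir -p pics; python3 - <<'E'
from bench import bot, viewer
import cv2
s=bot.read_state();print({k:s[k] for k in('time','tcp_pos','eef_rot','opening')},bot.nose_length)
for n in('top','scene'):
    cv2.imwrite(f'pics/{n}0.png',cv2.resize(viewer.get_image(n)[:,:,::-1],(800,600),interpolation=cv2.INTER_CUBIC))
    m=viewer.camera_model(n);print(n,m)
print(viewer.camera_model('wrist'))
E
```

```text
{'time': 0.0, 'tcp_pos': array([0.23877413, 0.63085392, 0.24262349]), 'eef_rot': array([ 3.13990940e+00, -1.59413280e-04, -3.61883754e-01]), 'opening': 1.0019189302124187} 0.017
top {'K': array([[407.15344007,   0.        , 257.32258153],
       [  0.        , 407.15344007, 200.32302528],
       [  0.        ,   0.        ,   1.        ]]), 'rvec': array([ 2.12319278, -2.18648925,  0.10334561]), 'tvec': array([0.00817527, 0.52563692, 0.87491837])}
scene {'K': array([[491.67148035,   0.        , 254.30843519],
       [  0.        , 491.67148035, 191.67966607],
       [  0.        ,   0.        ,   1.        ]]), 'rvec': array([ 0.75812158,  2.62632053, -1.09573605]), 'tvec': array([ 0.46822988, -0.1563945 ,  1.34550166])}
{'K': array([[325.37470565,   0.        , 252.90021123],
       [  0.        , 325.37470565, 186.03637491],
       [  0.        ,   0.        ,   1.        ]]), 'mount': array([[-6.92948755e-04, -9.63960528e-01, -2.66044396e-01,
         7.14752288e-02],
       [ 9.99999711e-01, -5.84440351e-04, -4.87028209e-04,
         2.86739040e-04],
       [ 3.13988889e-04, -2.66044656e-01,  9.63960654e-01,
        -1.39901681e-01],
       [ 0.00000000e+00,  0.00000000e+00,  0.00000000e+00,
         1.00000000e+00]])}
```

View pics/top0.png

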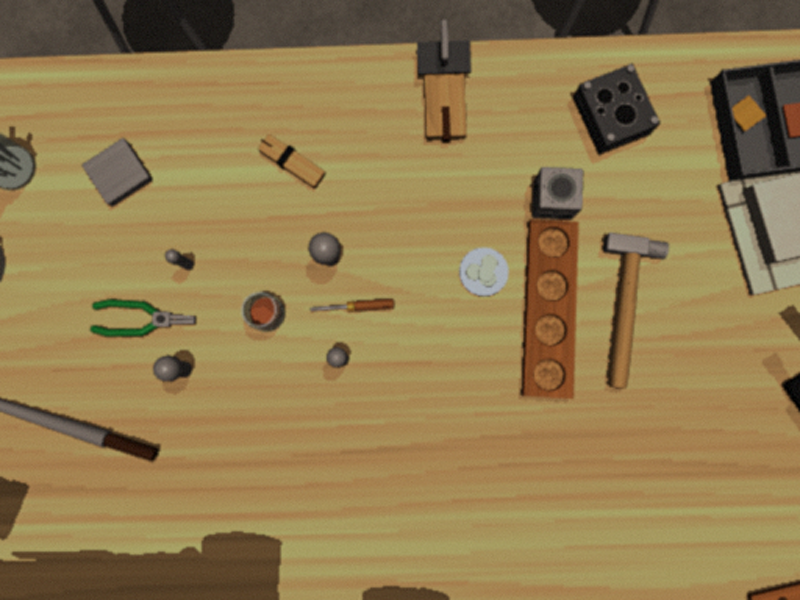

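View pics/scene0.png

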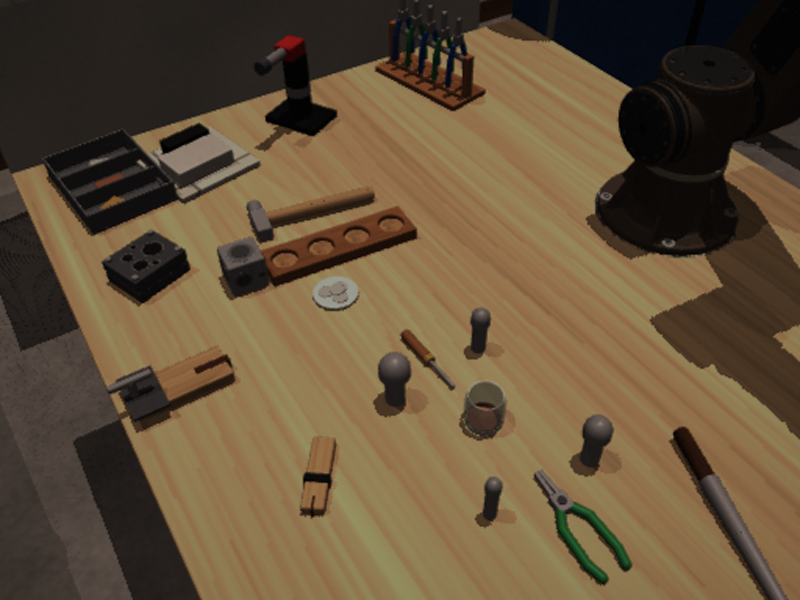

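The top view (800 px scale) shows punch heads at a (325,249), b (168,368), c (337,357) and d (173,257). The jar is at (264,312). The pockets run from (553,242) next to the block to (549,375). The scene view agrees with this.

```bash
cat > h.py <<'E'
from bench import bot, viewer
import cv2, numpy as np
from scipy.spatial.transform import Rotation as R
def cam(n,s=None):
    m=viewer.camera_model(n)
    if n=='wrist':
        T=np.eye(4);T[:3,:3]=R.from_euler('xyz',s['eef_rot']).as_matrix();T[:3,3]=s['tcp_pos'];T=T@m['mount']
        return m['K'],T[:3,:3],T[:3,3]
    A=cv2.Rodrigues(m['rvec'])[0]; return m['K'],A.T,-A.T@m['tvec']
def px(n,u,v,z,s=None):
    K,A,c=cam(n,s); d=A@np.linalg.solve(K,[u,v,1]); return c+d*(z-c[2])/d[2]
E
python3 - <<'E'
from h import *
f=512/800
P=dict(a=(325,249,.063),b=(168,368,.063),c=(337,357,.063),d=(173,257,.063),jar=(264,312,.05),p1=(553,242,.02),p2=(552,286,.02),p3=(550,330,.02),p4=(549,375,.02),e1=(553,221,.02),e2=(548,398,.02))
for k,(u,v,z) in P.items(): print('top',k,px('top',u*f,v*f,z).round(4))
S=dict(a=(394,367,.065),b=(597,430,.065),c=(481,317,.065),d=(493,486,.065),p1=(284,260,.02),p4=(391,225,.02))
for k,(u,v,z) in S.items(): print('scene',k,px('scene',u*f,v*f,z).round(4))
print(R.from_euler('xyz',bot.read_state()['eef_rot']).as_matrix().round(3))
E
```

```text
top a [0.6145 0.0967 0.063 ]
top b [0.456  0.3139 0.063 ]
top c [0.4643 0.0825 0.063 ]
top d [0.6101 0.309  0.063 ]
top jar [0.5306 0.1851 0.05  ]
top p1 [ 0.6236 -0.2287  0.02  ]
top p2 [ 0.5593 -0.2238  0.02  ]
top p3 [ 0.4959 -0.2174  0.02  ]
top p4 [ 0.4321 -0.2126  0.02  ]
top e1 [ 0.6547 -0.2304  0.02  ]
top e2 [ 0.3999 -0.2094  0.02  ]
scene a [0.6147 0.0958 0.065 ]
scene b [0.4577 0.3153 0.065 ]
scene c [0.4637 0.0838 0.065 ]
scene d [0.6122 0.3099 0.065 ]
scene p1 [ 0.6273 -0.2234  0.02  ]
scene p4 [ 0.4362 -0.205   0.02  ]
[[ 0.935 -0.354 -0.   ]
 [-0.354 -0.935 -0.001]
 [ 0.     0.002 -1.   ]]
```

Emit:
jog_arm(
  dp=[
    [0, 0, 0],
    [0, 0, 0],
    [24.4, 29.7, 4.3],
    [24.4, 29.7, 4.3],
    [24.4, 29.7, 4.3],
    [24.4, 29.7, 4.3],
    [24.4, 29.7, 4.3],
    [24.4, 29.7, 4.3],
    [24.4, 29.7, 4.3],
    [24.4, 29.7, 4.3],
    [24.4, 29.7, 4.3],
    [24.4, 29.7, 4.3],
    [0, 0, 0],
    [0, 0, 0],
    [0, 0, 0],
  ],
  turn=[-8, -7.9, 0, 0, 0, 0, 0, 0, 0, 0, 0, 0, 0, 0, 0],
  gripper=0,
  grip_force=40,
)

```text
time: 1.6
tcp_pos: [0.4569, 0.3152, 0.2005]
eef_rot: [-3.142, 0.0, -0.084]
contact_force: [-0.6, -0.3, 0.2]
opening: 1.0
finger_force: 0.0
```

```bash
cat >> h.py <<'E'
def go(x,y,z):
    s=bot.read_state(); A=R.from_euler('xyz',s['eef_rot']).as_matrix()
    print('dp',(A.T@(np.array([x,y,z])-s['tcp_pos'])*1000).round(1),'tcp',s['tcp_pos'].round(4),'yaw',s['eef_rot'].round(3),'t',s['time'],'open',round(float(s['opening']),3),'F',np.round(s['contact_force'],1))
def shot(name):
    s=bot.read_state(); im=viewer.get_image('wrist')[:,:,::-1]
    cv2.imwrite(f'pics/{name}.png',cv2.resize(im,(800,600),interpolation=cv2.INTER_CUBIC)); return s
E
python3 - <<'E'
from h import *
s=shot('w1'); go(.457,.3145,.058)
K,A,c=cam('wrist',s)
p=K@(A.T@(np.array([.457,.3145,.066])-c)); print(p[:2]/p[2]/.64)
E
```

```text
dp [  0.3   1.  142.6] tcp [0.4567 0.3155 0.2006] yaw [-3.141 -0.    -0.083] t 1.65 open 1.0 F [ 0.4 -0.   0.4]
[396.17228145 282.88130815]
```

View pics/w1.png

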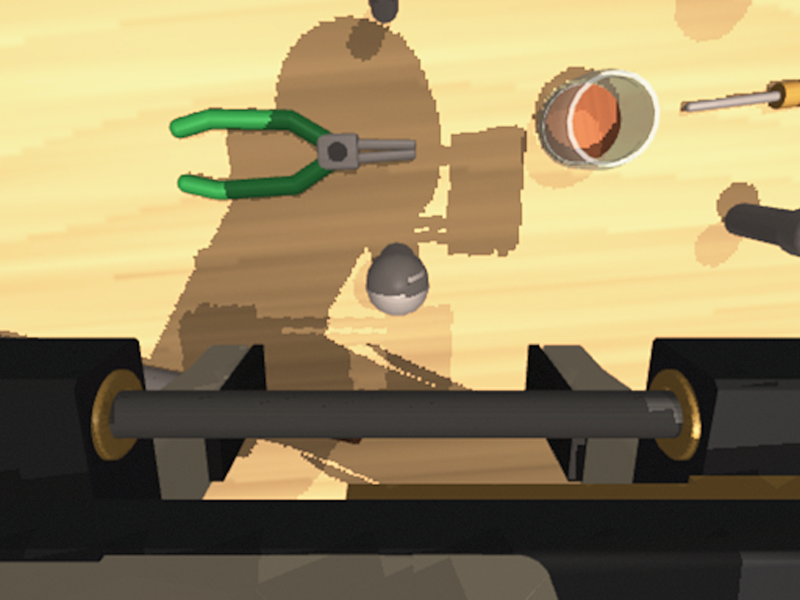

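The wrist view puts the head of b at (397,282), against a predicted (396,283), so the measured positions hold. Next I descend and grip.

Emit:
jog_arm(
  dp=[
    [0.3, 1, 40],
    [0, 0, 40],
    [0, 0, 35],
    [0, 0, 20],
    [0, 0, 7.6],
    [0, 0, 0],
    [0, 0, 0],
  ],
  turn=[0, 0, 0, 0, 0, 0, 0],
)

```text
time: 2.35
tcp_pos: [0.4576, 0.3148, 0.059]
eef_rot: [-3.14, -0.001, -0.083]
contact_force: [0.2, -0.2, 0.8]
opening: 1.004
finger_force: 0.0
```

Emit:
jog_arm(
  dp=[
    [0, 0, 0],
    [0, 0, 0],
    [0, 0, 0],
    [0, 0, 0],
    [0, 0, 0],
    [0, 0, 0],
    [0, 0, 0],
    [0, 0, 0],
    [0, 0, 0],
    [0, 0, 0],
  ],
  turn=[0, 0, 0, 0, 0, 0, 0, 0, 0, 0],
  gripper=255,
)

```text
time: 3.35
tcp_pos: [0.4573, 0.3138, 0.0579]
eef_rot: [-3.142, -0.0, -0.084]
contact_force: [-0.1, 0.7, -0.2]
opening: 0.395
finger_force: 40.0
```

Emit:
jog_arm(
  dp=[
    [0, 0, -20],
    [0, 0, -40],
    [0, 0, -50],
    [0, 0, -35],
    [9.8, 35.1, 0],
    [9.8, 35.1, 0],
    [9.8, 35.1, 0],
    [9.8, 35.1, 0],
    [9.8, 35.1, 0],
    [9.8, 35.1, 0],
    [9.8, 35.1, 0],
    [9.8, 35.1, 0],
    [9.8, 35.1, 0],
    [9.8, 35.1, 0],
    [9.8, 35.1, 0],
    [9.8, 35.1, 0],
    [9.8, 35.1, 0],
    [9.8, 35.1, 0],
    [9.8, 35.1, 0],
  ],
  turn=[0, 0, 0, 0, 0, 0, 0, 0, 0, 0, 0, 0, 0, 0, 0, 0, 0, 0, 0],
)

```text
time: 5.25
tcp_pos: [0.5588, -0.2245, 0.202]
eef_rot: [-3.141, 0.002, -0.085]
contact_force: [1.5, -0.1, -4.2]
opening: 0.396
finger_force: 40.0
```

Emit:
jog_arm(
  dp=[
    [0, 0, 0],
    [0, 0, 0],
    [0, 0, 0],
    [0, 0, 0],
  ],
  turn=[0, 0, 0, 0],
)

```text
time: 5.65
tcp_pos: [0.5592, -0.2224, 0.2029]
eef_rot: [-3.141, 0.0, -0.083]
contact_force: [0.1, 0.2, -3.4]
opening: 0.395
finger_force: 40.0
```

```bash
python3 - <<'E'
from h import *
s=shot('w2'); go(.56,-.2235,.07)
np.save('s2.npy',s,allow_pickle=True)
K,A,c=cam('wrist',s)
for q in[(.624,-.2285),(.56,-.2235),(.496,-.2175),(.432,-.2125)]:
    p=K@(A.T@(np.array([*q,.02])-c)); print(p[:2]/p[2]/.64)
E
```

```text
dp [  0.8   1.1 133. ] tcp [ 0.5593 -0.2223  0.203 ] yaw [-3.141  0.    -0.083] t 5.7 open 0.398 F [ 0.  -0.6 -3. ]
[396.1958541  161.01641866]
[396.73961171 263.09072761]
[395.76976212 355.22449185]
[396.28244073 438.59503896]
```

View pics/w2.png

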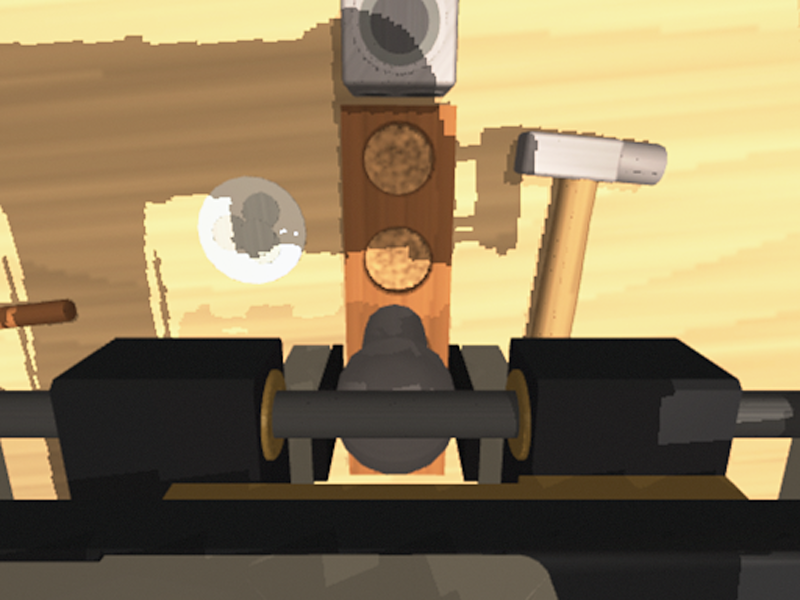

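Pockets 1 and 2 appear at (398,159) and (398,260). That is about 2 mm further along x and 1 mm towards −y than predicted, so I correct for it and place b.

Emit:
jog_arm(
  dp=[
    [2.8, 1.8, 30],
    [0, 0, 40],
    [0, 0, 30],
    [0, 0, 15],
    [0, 0, 10],
    [0, 0, 5],
    [0, 0, 2.5],
    [0, 0, 0],
    [0, 0, 0],
    [0, 0, 0],
  ],
  turn=[0, 0, 0, 0, 0, 0, 0, 0, 0, 0],
)

```text
time: 6.7
tcp_pos: [0.5625, -0.2253, 0.0713]
eef_rot: [3.142, -0.001, -0.084]
contact_force: [0.4, -0.3, -3.2]
opening: 0.394
finger_force: 40.0
```

```bash
python3 - <<'E'
from h import *
go(.562,-.2242,.07)
E
```

```text
dp [-0.6 -1.1  1.3] tcp [ 0.5625 -0.2253  0.0713] yaw [ 3.142e+00 -1.000e-03 -8.400e-02] t 6.7 open 0.394 F [ 0.4 -0.3 -3.2]
```

Emit:
jog_arm(
  dp=[
    [0, 0, 0.7],
    [0, 0, 0.7],
    [0, 0, 0],
    [0, 0, 0],
  ],
  turn=[0, 0, 0, 0],
)

```text
time: 7.1
tcp_pos: [0.5627, -0.2254, 0.0699]
eef_rot: [3.141, -0.001, -0.084]
contact_force: [-0.9, 1.0, 5.4]
opening: 0.396
finger_force: 40.0
```

Emit:
jog_arm(
  dp=[
    [0, 0, 0],
    [0, 0, 0],
    [0, 0, 0],
    [0, 0, 0],
    [0, 0, 0],
    [0, 0, 0],
    [0, 0, -20],
    [0, 0, -40],
    [0, 0, -45],
    [0, 0, -25],
    [0, 0, 0],
    [0, 0, 0],
  ],
  turn=[0, 0, 0, 0, 0, 0, 0, 0, 0, 0, 0, 0],
  gripper=0,
)

```text
time: 8.3
tcp_pos: [0.5621, -0.2252, 0.1995]
eef_rot: [-3.141, -0.001, -0.085]
contact_force: [-0.2, -0.1, 0.1]
opening: 1.004
finger_force: 0.0
```

```bash
python3 - <<'E'
from h import *
go(.6145,.0965,.2)
E
```

```text
dp [  25.1 -324.9   -0.4] tcp [ 0.5621 -0.2252  0.1995] yaw [-3.141e+00 -1.000e-03 -8.500e-02] t 8.3 open 1.004 F [-0.2 -0.1  0.1]
```

Emit:
jog_arm(
  dp=[
    [2.5, -32.5, 0],
    [2.5, -32.5, 0],
    [2.5, -32.5, 0],
    [2.5, -32.5, 0],
    [2.5, -32.5, 0],
    [2.5, -32.5, 0],
    [2.5, -32.5, 0],
    [2.5, -32.5, 0],
    [2.5, -32.5, 0],
    [2.6, -32.4, 0],
    [0, 0, 0],
    [0, 0, 0],
    [0, 0, 0],
    [0, 0, 0],
  ],
  turn=[0, 0, 0, 0, 0, 0, 0, 0, 0, 0, 0, 0, 0, 0],
)

```text
time: 9.7
tcp_pos: [0.6141, 0.0954, 0.1986]
eef_rot: [3.141, 0.001, -0.085]
contact_force: [0.2, -0.6, 0.3]
opening: 1.0
finger_force: 0.0
```

```bash
python3 - <<'E'
from h import *
s=shot('w3'); go(.6145,.0965,.058)
K,A,c=cam('wrist',s)
p=K@(A.T@(np.array([.6145,.0965,.066])-c)); print(p[:2]/p[2]/.64)
E
```

```text
dp [  0.3  -1.1 140.8] tcp [0.6142 0.0954 0.1988] yaw [ 3.141  0.    -0.085] t 9.75 open 0.996 F [0.8 0.8 0.4]
[392.87098362 283.38765511]
```

View pics/w3.png

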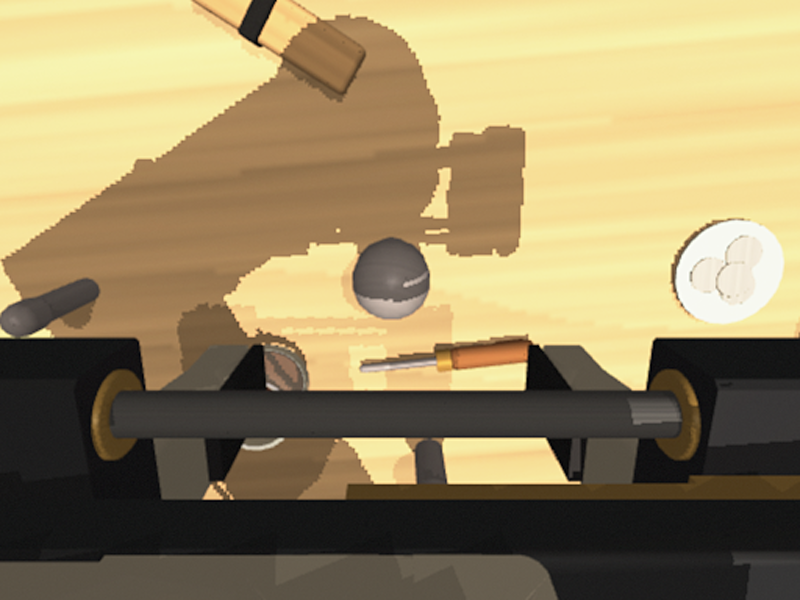

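The head of a is at (391,279), against a predicted (393,283), a shift of about 2 mm in x. I adjust and grasp.

Emit:
jog_arm(
  dp=[
    [1.8, -1.7, 40],
    [0, 0, 40],
    [0, 0, 35],
    [0, 0, 18],
    [0, 0, 7.8],
    [0, 0, 0],
    [0, 0, 0],
  ],
  turn=[0, 0, 0, 0, 0, 0, 0],
)

```text
time: 10.45
tcp_pos: [0.6172, 0.0979, 0.0594]
eef_rot: [-3.141, -0.002, -0.084]
contact_force: [-0.9, 0.9, 0.4]
opening: 0.998
finger_force: 0.0
```

Emit:
jog_arm(
  dp=[
    [0, 0, 0],
    [0, 0, 0],
    [0, 0, 0],
    [0, 0, 0],
    [0, 0, 0],
    [0, 0, 0],
    [0, 0, 0],
    [0, 0, 0],
    [0, 0, 0],
  ],
  turn=[0, 0, 0, 0, 0, 0, 0, 0, 0],
  gripper=255,
)

```text
time: 11.35
tcp_pos: [0.6164, 0.0978, 0.0583]
eef_rot: [3.141, 0.0, -0.084]
contact_force: [-1.0, -1.4, 1.0]
opening: 0.488
finger_force: 40.0
```

```bash
python3 - <<'E'
from h import *
go(.6255,-.2296,.2)
E
```

```text
dp [  36.7  325.5 -141.7] tcp [0.6164 0.0978 0.0583] yaw [ 3.141  0.    -0.084] t 11.35 open 0.488 F [-1.  -1.4  1. ]
```

Emit:
jog_arm(
  dp=[
    [0, 0, -20],
    [0, 0, -40],
    [0, 0, -50],
    [0, 0, -32],
    [3.7, 32.6, 0],
    [3.7, 32.6, 0],
    [3.7, 32.6, 0],
    [3.7, 32.6, 0],
    [3.7, 32.6, 0],
    [3.7, 32.6, 0],
    [3.7, 32.6, 0],
    [3.7, 32.6, 0],
    [3.7, 32.6, 0],
    [3.4, 32.1, 0],
    [0, 0, 0],
    [0, 0, 0],
    [0, 0, 0],
    [0, 0, 0],
  ],
  turn=[0, 0, 0, 0, 0, 0, 0, 0, 0, 0, 0, 0, 0, 0, 0, 0, 0, 0],
)

```text
time: 13.15
tcp_pos: [0.6254, -0.2285, 0.1998]
eef_rot: [-3.141, 0.001, -0.083]
contact_force: [0.4, 0.0, -7.3]
opening: 0.485
finger_force: 40.0
```

```bash
python3 - <<'E'
from h import *
go(.6255,-.2296,.0703)
E
```

```text
dp [  0.3   1.1 129.5] tcp [ 0.6254 -0.2285  0.1998] yaw [-3.141e+00  1.000e-03 -8.300e-02] t 13.15 open 0.485 F [ 0.4  0.  -7.3]
```

Emit:
jog_arm(
  dp=[
    [0.3, 1.1, 30],
    [0, 0, 40],
    [0, 0, 30],
    [0, 0, 15],
    [0, 0, 8],
    [0, 0, 4],
    [0, 0, 1.5],
    [0, 0, 0],
    [0, 0, 0],
    [0, 0, 0],
  ],
  turn=[0, 0, 0, 0, 0, 0, 0, 0, 0, 0],
)

```text
time: 14.15
tcp_pos: [0.6262, -0.2308, 0.0727]
eef_rot: [3.142, -0.001, -0.084]
contact_force: [0.2, 0.4, -7.3]
opening: 0.484
finger_force: 40.0
```

```bash
python3 - <<'E'
from h import *
go(.6255,-.2296,.0703)
E
```

```text
dp [-0.8 -1.1  2.4] tcp [ 0.6262 -0.2308  0.0727] yaw [ 3.142e+00 -1.000e-03 -8.400e-02] t 14.15 open 0.484 F [ 0.2  0.4 -7.3]
```

Emit:
jog_arm(
  dp=[
    [-0.4, -0.6, 1],
    [0, 0, 0.8],
    [0, 0, 0.5],
    [0, 0, 0],
    [0, 0, 0],
  ],
  turn=[0, 0, 0, 0, 0],
)

```text
time: 14.65
tcp_pos: [0.6258, -0.23, 0.0703]
eef_rot: [3.141, -0.001, -0.084]
contact_force: [-2.5, 2.0, 1.8]
opening: 0.483
finger_force: 40.0
```

Emit:
jog_arm(
  dp=[
    [0, 0, 0],
    [0, 0, 0],
    [0, 0, 0],
    [0, 0, 0],
    [0, 0, 0],
    [0, 0, 0],
    [0, 0, -20],
    [0, 0, -40],
    [0, 0, -45],
    [0, 0, -25],
    [0, 0, 0],
    [0, 0, 0],
  ],
  turn=[0, 0, 0, 0, 0, 0, 0, 0, 0, 0, 0, 0],
  gripper=0,
)

```text
time: 15.85
tcp_pos: [0.6255, -0.2299, 0.2001]
eef_rot: [-3.141, -0.002, -0.084]
contact_force: [0.1, 0.1, -0.8]
opening: 0.998
finger_force: 0.0
```

```bash
python3 - <<'E'
from h import *
go(.4645,.0830,.2)
E
```

```text
dp [-1.868e+02 -2.982e+02 -1.000e-01] tcp [ 0.6255 -0.2299  0.2001] yaw [-3.141e+00 -2.000e-03 -8.400e-02] t 15.85 open 0.998 F [ 0.1  0.1 -0.8]
```

Emit:
jog_arm(
  dp=[
    [-18.7, -29.8, 0],
    [-18.7, -29.8, 0],
    [-18.7, -29.8, 0],
    [-18.7, -29.8, 0],
    [-18.7, -29.8, 0],
    [-18.7, -29.8, 0],
    [-18.7, -29.8, 0],
    [-18.7, -29.8, 0],
    [-18.7, -29.8, 0],
    [-18.5, -30, 0],
    [0, 0, 0],
    [0, 0, 0],
    [0, 0, 0],
    [0, 0, 0],
  ],
  turn=[0, 0, 0, 0, 0, 0, 0, 0, 0, 0, 0, 0, 0, 0],
)

```text
time: 17.25
tcp_pos: [0.4645, 0.082, 0.199]
eef_rot: [3.141, 0.001, -0.086]
contact_force: [-0.5, -0.2, 0.6]
opening: 0.999
finger_force: 0.0
```

```bash
python3 - <<'E'
from h import *
s=shot('w4'); go(.4645,.083,.058)
K,A,c=cam('wrist',s)
p=K@(A.T@(np.array([.4645,.083,.066])-c)); print(p[:2]/p[2]/.64)
E
```

```text
dp [ -0.   -1.1 141.1] tcp [0.4645 0.082  0.1991] yaw [ 3.141e+00  1.000e-03 -8.600e-02] t 17.3 open 1.001 F [0.  0.2 0.6]
[392.99359515 283.84976209]
```

View pics/w4.png

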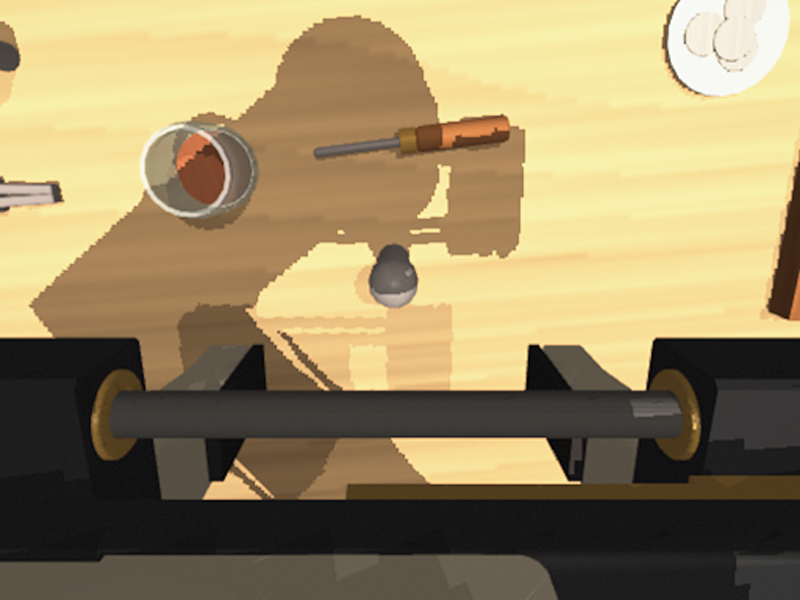

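The head of c is at (394,284), which matches the prediction, and the jar is undisturbed. I grasp it.

Emit:
jog_arm(
  dp=[
    [0, -0.9, 40],
    [0, 0, 40],
    [0, 0, 35],
    [0, 0, 18],
    [0, 0, 8],
    [0, 0, 0],
    [0, 0, 0],
  ],
  turn=[0, 0, 0, 0, 0, 0, 0],
)

```text
time: 18.0
tcp_pos: [0.4652, 0.0838, 0.0592]
eef_rot: [-3.141, -0.001, -0.085]
contact_force: [1.4, -1.4, 0.5]
opening: 0.998
finger_force: 0.0
```

Emit:
jog_arm(
  dp=[
    [0, 0, 0],
    [0, 0, 0],
    [0, 0, 0],
    [0, 0, 0],
    [0, 0, 0],
    [0, 0, 0],
    [0, 0, 0],
    [0, 0, 0],
    [0, 0, 0],
    [0, 0, 0],
    [0, 0, 0],
  ],
  turn=[0, 0, 0, 0, 0, 0, 0, 0, 0, 0, 0],
  gripper=255,
  grip_force=30,
)

```text
time: 19.1
tcp_pos: [0.4644, 0.0837, 0.0584]
eef_rot: [3.141, 0.0, -0.084]
contact_force: [0.6, -1.7, 0.5]
opening: 0.308
finger_force: 30.0
```

```bash
python3 - <<'E'
from h import *
go(.498,-.2185,.2)
E
```

```text
dp [  58.9  298.3 -141.6] tcp [0.4644 0.0837 0.0584] yaw [ 3.141  0.    -0.084] t 19.1 open 0.308 F [ 0.6 -1.7  0.5]
```

Emit:
jog_arm(
  dp=[
    [0, 0, -20],
    [0, 0, -40],
    [0, 0, -50],
    [0, 0, -32],
    [5.9, 29.8, 0],
    [5.9, 29.8, 0],
    [5.9, 29.8, 0],
    [5.9, 29.8, 0],
    [5.9, 29.8, 0],
    [5.9, 29.8, 0],
    [5.9, 29.8, 0],
    [5.9, 29.8, 0],
    [5.9, 29.8, 0],
    [5.8, 30, 0],
    [0, 0, 0],
    [0, 0, 0],
    [0, 0, 0],
    [0, 0, 0],
  ],
  turn=[0, 0, 0, 0, 0, 0, 0, 0, 0, 0, 0, 0, 0, 0, 0, 0, 0, 0],
)

```text
time: 20.9
tcp_pos: [0.4979, -0.2176, 0.2004]
eef_rot: [-3.141, 0.0, -0.083]
contact_force: [-0.4, -0.3, -2.9]
opening: 0.305
finger_force: 30.0
```

```bash
python3 - <<'E'
from h import *
go(.498,-.2185,.0704)
E
```

```text
dp [  0.2   0.9 130. ] tcp [ 0.4979 -0.2176  0.2004] yaw [-3.141  0.    -0.083] t 20.9 open 0.305 F [-0.4 -0.3 -2.9]
```

Emit:
jog_arm(
  dp=[
    [0, 0.4, 30],
    [0, 0, 40],
    [0, 0, 30],
    [0, 0, 15],
    [0, 0, 8],
    [0, 0, 4],
    [0, 0, 2],
    [0, 0, 0],
    [0, 0, 0],
    [0, 0, 0],
  ],
  turn=[0, 0, 0, 0, 0, 0, 0, 0, 0, 0],
)

```text
time: 21.9
tcp_pos: [0.4984, -0.2188, 0.0722]
eef_rot: [3.142, -0.001, -0.084]
contact_force: [0.7, -0.2, -2.5]
opening: 0.308
finger_force: 30.0
```

```bash
python3 - <<'E'
from h import *
go(.498,-.2185,.0704)
E
```

```text
dp [-0.4 -0.3  1.8] tcp [ 0.4984 -0.2188  0.0722] yaw [ 3.142e+00 -1.000e-03 -8.400e-02] t 21.9 open 0.308 F [ 0.7 -0.2 -2.5]
```

Emit:
jog_arm(
  dp=[
    [0, 0, 1],
    [0, 0, 0.7],
    [0, 0, 0],
    [0, 0, 0],
  ],
  turn=[0, 0, 0, 0],
)

```text
time: 22.3
tcp_pos: [0.4985, -0.2189, 0.0704]
eef_rot: [3.141, -0.001, -0.084]
contact_force: [-0.4, 1.1, 6.0]
opening: 0.307
finger_force: 30.0
```

Emit:
jog_arm(
  dp=[
    [0, 0, 0],
    [0, 0, 0],
    [0, 0, 0],
    [0, 0, 0],
    [0, 0, 0],
    [0, 0, 0],
    [0, 0, -20],
    [0, 0, -40],
    [0, 0, -45],
    [0, 0, -25],
    [0, 0, 0],
    [0, 0, 0],
  ],
  turn=[0, 0, 0, 0, 0, 0, 0, 0, 0, 0, 0, 0],
  gripper=0,
)

```text
time: 23.5
tcp_pos: [0.498, -0.2186, 0.2001]
eef_rot: [-3.141, -0.001, -0.084]
contact_force: [-0.1, 0.1, -1.0]
opening: 1.0
finger_force: 0.0
```

```bash
python3 - <<'E'
from h import *
go(.611,.3095,.2)
E
```

```text
dp [ 6.800e+01 -5.358e+02  4.000e-01] tcp [ 0.498  -0.2186  0.2001] yaw [-3.141e+00 -1.000e-03 -8.400e-02] t 23.5 open 1.0 F [-0.1  0.1 -1. ]
```

Emit:
jog_arm(
  dp=[
    [4.5, -35.7, 0],
    [4.5, -35.7, 0],
    [4.5, -35.7, 0],
    [4.5, -35.7, 0],
    [4.5, -35.7, 0],
    [4.5, -35.7, 0],
    [4.5, -35.7, 0],
    [4.5, -35.7, 0],
    [4.5, -35.7, 0],
    [4.5, -35.7, 0],
    [4.5, -35.7, 0],
    [4.5, -35.7, 0],
    [4.5, -35.7, 0],
    [4.5, -35.7, 0],
    [5, -36, 0],
    [0, 0, 0],
    [0, 0, 0],
    [0, 0, 0],
    [0, 0, 0],
  ],
  turn=[0, 0, 0, 0, 0, 0, 0, 0, 0, 0, 0, 0, 0, 0, 0, 0, 0, 0, 0],
)

```text
time: 25.4
tcp_pos: [0.6106, 0.3084, 0.1994]
eef_rot: [3.141, 0.001, -0.085]
contact_force: [-0.3, 0.7, 0.8]
opening: 1.0
finger_force: 0.0
```

```bash
python3 - <<'E'
from h import *
s=shot('w5'); go(.611,.3095,.058)
K,A,c=cam('wrist',s)
p=K@(A.T@(np.array([.611,.3095,.066])-c)); print(p[:2]/p[2]/.64)
E
```

```text
dp [  0.2  -1.1 141.7] tcp [0.6108 0.3085 0.1997] yaw [ 3.141  0.    -0.085] t 25.45 open 1.002 F [ 0.1 -0.6 -0.5]
[392.80516935 283.07332245]
```

View pics/w5.png

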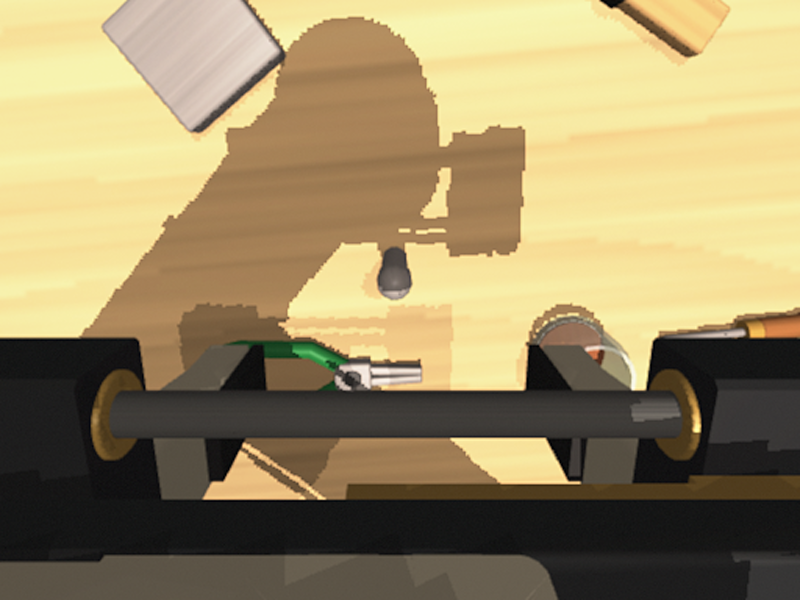

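The head of d is at (395,282), within 1 mm of the prediction. I grasp it.

Emit:
jog_arm(
  dp=[
    [0.6, 0, 40],
    [0, 0, 40],
    [0, 0, 35],
    [0, 0, 18],
    [0, 0, 8.5],
    [0, 0, 0],
    [0, 0, 0],
  ],
  turn=[0, 0, 0, 0, 0, 0, 0],
)

```text
time: 26.15
tcp_pos: [0.6122, 0.3096, 0.0596]
eef_rot: [-3.14, -0.001, -0.084]
contact_force: [-0.0, 0.4, 0.7]
opening: 0.999
finger_force: 0.0
```

Emit:
jog_arm(
  dp=[
    [0, 0, 0],
    [0, 0, 0],
    [0, 0, 0],
    [0, 0, 0],
    [0, 0, 0],
    [0, 0, 0],
    [0, 0, 0],
    [0, 0, 0],
    [0, 0, 0],
    [0, 0, 0],
    [0, 0, 0],
    [0, 0, 0],
  ],
  turn=[0, 0, 0, 0, 0, 0, 0, 0, 0, 0, 0, 0],
  gripper=255,
)

```text
time: 27.35
tcp_pos: [0.6114, 0.3093, 0.0582]
eef_rot: [3.141, 0.0, -0.084]
contact_force: [0.6, 0.1, 0.5]
opening: 0.217
finger_force: 30.0
```

```bash
python3 - <<'E'
from h import *
go(.4345,-.213,.2)
E
```

```text
dp [-132.3  535.4 -141.7] tcp [0.6114 0.3093 0.0582] yaw [ 3.141  0.    -0.084] t 27.35 open 0.217 F [0.6 0.1 0.5]
```

Emit:
jog_arm(
  dp=[
    [0, 0, -20],
    [0, 0, -40],
    [0, 0, -50],
    [0, 0, -32],
    [-9.4, 38.2, 0],
    [-9.4, 38.2, 0],
    [-9.4, 38.2, 0],
    [-9.4, 38.2, 0],
    [-9.4, 38.2, 0],
    [-9.4, 38.2, 0],
    [-9.4, 38.2, 0],
    [-9.4, 38.2, 0],
    [-9.4, 38.2, 0],
    [-9.4, 38.2, 0],
    [-9.4, 38.2, 0],
    [-9.4, 38.2, 0],
    [-9.4, 38.2, 0],
    [-10, 38.8, 0],
    [0, 0, 0],
    [0, 0, 0],
  ],
  turn=[0, 0, 0, 0, 0, 0, 0, 0, 0, 0, 0, 0, 0, 0, 0, 0, 0, 0, 0, 0],
)

```text
time: 29.35
tcp_pos: [0.4341, -0.2137, 0.2002]
eef_rot: [-3.141, 0.0, -0.087]
contact_force: [-0.1, -0.1, -0.9]
opening: 0.215
finger_force: 30.0
```

Emit:
jog_arm(
  dp=[
    [0, 0, 0],
    [0, 0, 0],
    [0, 0, 0],
  ],
  turn=[0, 0, 0],
)

```text
time: 29.65
tcp_pos: [0.4351, -0.2122, 0.2003]
eef_rot: [-3.142, -0.0, -0.083]
contact_force: [0.0, -0.3, -1.2]
opening: 0.214
finger_force: 30.0
```

```bash
python3 - <<'E'
from h import *
s=shot('w6'); go(.4345,-.213,.0702)
K,A,c=cam('wrist',s)
p=K@(A.T@(np.array([.4345,-.213,.02])-c)); print(p[:2]/p[2]/.64)
E
```

```text
dp [ -0.5   0.8 130.1] tcp [ 0.435  -0.2122  0.2003] yaw [-3.142 -0.    -0.083] t 29.7 open 0.219 F [-0.3  0.3 -1.8]
[396.4065612  266.12907948]
```

View pics/w6.png

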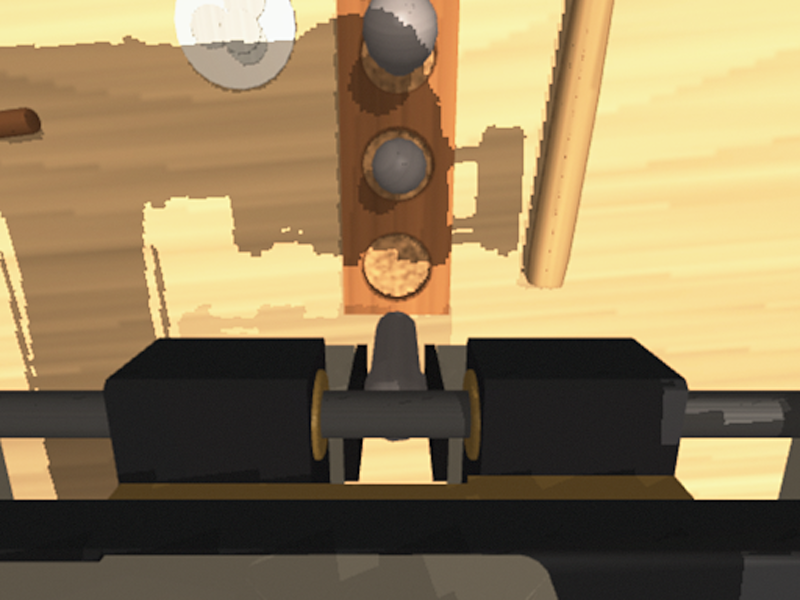

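Pocket 4 is at (397,266), as predicted. Punches b and c stand centred in their pockets. I place d.

Emit:
jog_arm(
  dp=[
    [-0.5, 0.5, 30],
    [0, 0, 40],
    [0, 0, 30],
    [0, 0, 15],
    [0, 0, 8],
    [0, 0, 4],
    [0, 0, 2],
    [0, 0, 0],
    [0, 0, 0],
    [0, 0, 0],
  ],
  turn=[0, 0, 0, 0, 0, 0, 0, 0, 0, 0],
)

```text
time: 30.7
tcp_pos: [0.4345, -0.2135, 0.0719]
eef_rot: [3.142, -0.001, -0.084]
contact_force: [-0.3, 1.7, -0.8]
opening: 0.216
finger_force: 30.0
```

```bash
python3 - <<'E'
from h import *
go(.4345,-.213,.0702)
E
```

```text
dp [-0.1 -0.5  1.7] tcp [ 0.4345 -0.2135  0.0719] yaw [ 3.142e+00 -1.000e-03 -8.400e-02] t 30.7 open 0.216 F [-0.3  1.7 -0.8]
```

Emit:
jog_arm(
  dp=[
    [0, 0, 1],
    [0, 0, 0.7],
    [0, 0, 0],
    [0, 0, 0],
  ],
  turn=[0, 0, 0, 0],
)

```text
time: 31.1
tcp_pos: [0.4346, -0.2136, 0.0701]
eef_rot: [3.141, -0.001, -0.084]
contact_force: [0.0, -0.3, 5.8]
opening: 0.213
finger_force: 30.0
```

Emit:
jog_arm(
  dp=[
    [0, 0, 0],
    [0, 0, 0],
    [0, 0, 0],
    [0, 0, 0],
    [0, 0, 0],
    [0, 0, 0],
    [0, 0, -20],
    [0, 0, -40],
    [0, 0, -45],
    [0, 0, -25],
    [0, -35, 0],
    [0, -45, 0],
    [0, -45, 0],
    [0, -45, 0],
    [0, -35, 0],
    [0, 0, 0],
    [0, 0, 0],
    [0, 0, 0],
  ],
  turn=[0, 0, 0, 0, 0, 0, 0, 0, 0, 0, 0, 0, 0, 0, 0, 0, 0, 0],
  gripper=0,
)

```text
time: 32.9
tcp_pos: [0.4511, -0.0096, 0.1995]
eef_rot: [3.141, 0.0, -0.084]
contact_force: [-0.6, 0.7, -0.5]
opening: 0.999
finger_force: 0.0
```

```bash
python3 - <<'E'
from h import *
a=viewer.get_image('scene')[110:210,120:290,::-1]; b=viewer.get_image('top')[100:300,140:400,::-1]
a=cv2.resize(a,(510,300)); b=cv2.resize(b,(390,300)); cv2.imwrite('pics/end.png',cv2.resize(np.hstack([a,b]),(800,267)))
E
```

```text
(no output)
```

View pics/end.png

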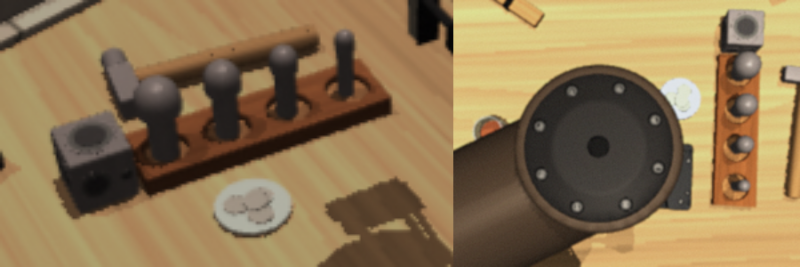

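All four punches stand upright in their pockets, running from largest at the block (160,115) to smallest (345,60), and the jar is still standing. I hand the job in.

```bash
python3 -c "
from bench import bot
print(bot.close_job())"
```

```text
the job is handed in; nothing more can be done
None
```

All four punches stand head up in the stand, largest next to the doming block and smallest at the far end; the jar was left alone, and I handed the job in at about 33 s, though no verdict was returned.

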